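# Seat the label rolls on their colour-matched spindle stands

## Robot

A 6-joint arm with a two-finger parallel gripper is mounted at the origin on the work surface. World frame = base frame: x ahead of the robot, y to its left, z up, the work surface at z = 0. Lengths are in m, angles in rad, forces in N, time in s.
With the tool pointing down it reaches from about 0.375 to 0.975 m from the base axis. Payload 3.8 kg.
Tool frame: the origin (TCP) lies at the very end of the fingers, on their centre line; the grasp point (between the pads) lies 19 mm behind it; z points along the fingers, y is the direction in which the jaws open and shut (so a half turn about z gives the same grasp; the last joint's range is limited). The gripper opens to 85 mm and grips with 20 to 120 N. Pads are 22 mm wide; open, the fingers measure 114 mm over their backs; the gripper's body (76 mm by 85 mm) begins 54 mm behind the grasp point. The pads swing forward as they close: fully open they stand 13 mm farther back than shut.
Start: joints at [1.277, 0.264, 1.604, -0, 1.274, -0.037], TCP at [0.171, 0.653, 0.231] pointing down, gripper open.
Joint ranges: [-2.63, 2.63], [-0.94, 2.18], [0.31, 2.57], [-1.31, 4.45], [0, 2.66], [-2.55, 2.55]. Speed limits (rad/s): [2.57, 2.57, 3.14, 3.14, 3.14, 3.14].

## Interface

Orientations are given as a rotation vector (axis times angle).
In Python, from workcell import status, read_camera, camera_info, order gives the robot as it stands.
- The arm moves only by the tool move_arm, never from a script. Its argument "deltas" is a list of rows, each a list of 3 entries, a list of its own where there are three numbers: the turn, a rotation vector about the world's x, y, z as a fraction of full scale, then the shift along the world's x, y, z as a fraction of full scale, then the closure, from -1 (fully open) to 1 (shut), so that 0 is half open. A call has 1 to 20 rows; each row is the pose to reach, as a shift and turn from the pose commanded when the call began; what a row does not reach only later rows make up. Full scale, the value 1, is 0.1 m for a shift and pi/2 rad for a turn. A row lasts 1/8 s, in which the tool goes at most 62.5 mm and 10.7 degrees, less where a joint would pass 70% of its speed; a pose out of reach is approached as far as the arm can. A call with a number of a shift or a turn outside -1 to 1 is refused whole. A call with a gripper value outside its range is refused whole. The fingers move at their own pace and stop on an object; "grip_force" is the grip in N (left out, the last holds). Time passes only in rows, so rows that repeat a pose let the fingers close. It gives the time, the measured TCP pose, the force and the opening at its end, in the units of the state.
- status.read_state(): the state, without advancing time (a new reading comes with each control period).
- read_camera(name): name is "scene" or "top"; returns (picture, depth): 480x640x3 uint8, red, green, blue; 480x640 float32, m along the optical axis (not along the pixel's ray), 0 where there is no reading.
- camera_info(name): a dict with "K" (3x3 intrinsics, pixels), "R" (3x3) and "t" (3): a world point X has camera coordinates R X + t. Camera axes: x right, y down, z forward; pixel columns grow to the right and rows downward; lengths in m; the calibration is good to about 2 mm. A picture is of the moment at which its call begins. camera_info takes no time and is no camera call.
- order.finish_job(): hands the job in, once; it reports no verdict.
The state is a dict: "time": time; "q": joint angles; "joint_vel": joint speeds; "joint_torque": joint torques, N m; "tool_pos": TCP position; "tcp_rot": TCP orientation; "wrist_force": force on the tool from outside, world axes, zero at the start; "torque": the same for the moment, N m; "width": opening from 0.0 (shut) to 1.0 (fully open).
Only numpy, scipy, OpenCV 4.12 (cv2) and the standard library are available. Lean on these libraries where they do the work, as an engineer would, in place of code of your own. Each camera call takes 0.05 s, during which the arm holds its last target. There are 200 camera calls.

## Task

Get the rolls ready for the next label change-over: put each of the four coloured label rolls, the way up it stands now, on the spindle stand of its own colour, with the spindle inside its core and the roll sitting flat on the plate. Leave the black roll and the white jar where they stand.

Things in the scene. Friction and masses are not known exactly. Their poses are not given: they have to be found in the camera images.
- roll_red: loose red label roll standing on its end on the bench: a hollow cylinder, outer diameter 64 mm, height 45 mm, cardboard core open at both ends with a 38 mm bore right through, red side and end faces with thin white bands; a firm solid wound roll of 50 to 155 g. Origin: centre of its underside; z along its axis, upwards. Its yaw is random and does not matter.
- roll_blue: loose blue label roll standing on its end on the bench: a hollow cylinder, outer diameter 60 mm, height 70 mm, cardboard core open at both ends with a 38 mm bore right through, blue side and end faces with thin white bands; a firm solid wound roll of 50 to 155 g. Origin: centre of its underside; z along its axis, upwards. Its yaw is random and does not matter.
- roll_green: loose green label roll standing on its end on the bench: a hollow cylinder, outer diameter 66 mm, height 36 mm, cardboard core open at both ends with a 38 mm bore right through, green side and end faces with thin white bands; a firm solid wound roll of 50 to 155 g. Origin: centre of its underside; z along its axis, upwards. Its yaw is random and does not matter.
- roll_yellow: loose yellow label roll standing on its end on the bench: a hollow cylinder, outer diameter 58 mm, height 56 mm, cardboard core open at both ends with a 38 mm bore right through, yellow side and end faces with thin white bands; a firm solid wound roll of 50 to 155 g. Origin: centre of its underside; z along its axis, upwards. Its yaw is random and does not matter.
- stand_red: fixed red spindle stand: a round red base plate, 84 mm diameter and 6 mm thick, with a plain steel spindle standing up from its centre, 18 mm diameter with a chamfered tip, top 28 mm above the bench. Origin: centre of the plate's underside, at bench height; z up. A roll seated on it has the spindle inside its core and its underside 6 mm above this origin.
- stand_blue: fixed blue spindle stand: a round blue base plate, 84 mm diameter and 6 mm thick, with a plain steel spindle standing up from its centre, 18 mm diameter with a chamfered tip, top 28 mm above the bench. Origin: centre of the plate's underside, at bench height; z up. A roll seated on it has the spindle inside its core and its underside 6 mm above this origin.
- stand_green: fixed green spindle stand: a round green base plate, 84 mm diameter and 6 mm thick, with a plain steel spindle standing up from its centre, 18 mm diameter with a chamfered tip, top 28 mm above the bench. Origin: centre of the plate's underside, at bench height; z up. A roll seated on it has the spindle inside its core and its underside 6 mm above this origin.
- stand_yellow: fixed yellow spindle stand: a round yellow base plate, 84 mm diameter and 6 mm thick, with a plain steel spindle standing up from its centre, 18 mm diameter with a chamfered tip, top 28 mm above the bench. Origin: centre of the plate's underside, at bench height; z up. A roll seated on it has the spindle inside its core and its underside 6 mm above this origin.
- black_roll: loose black label roll, 62 mm diameter, 50 mm high, same 38 mm bore, standing on its end; it has no stand and is not part of the job. Origin: centre of its underside.
- jar: loose squat white jar with a grey lid, 60 mm diameter, 70 mm high; not part of the job. Origin: centre of its underside.

How it is judged:
By the outcome, as a careful person would: the job done as asked, in the order asked, and still so for the second after the job is handed in, with the robot touching nothing.
It also fails if it takes over 115 s, if anything falls off the work surface, if the arm or the gripper's body presses on something with over 40 N, if the wrist force passes 120 N, or if a joint passes its speed limit or range.

## Working session

There is one attempt and no reset: what is moved stays moved. The work goes in short steps, Python scripts to look and compute and a tool call to move; the robot and the scene stay as the last step left them, time stands still between calls to the robot, and variables do not carry over. Pictures are saved under pics/ and viewed, about 12 in all and at most 16, crops included, and the job is handed in when it is done.

Besides the shell and the picture viewer there is one more tool, called after "Emit:" by a JSON object that holds its "fn" and its "kwargs". move_arm: Moves the arm, as the interface text tells. Its arguments: {"type":"object","properties":{"deltas":{"type":"array","items":{"type":"array"}},"grip_force":{"type":"number"}},"required":["deltas"]}

```bash
ls; mkdir -p pics; python3 - <<'E'
from workcell import status, read_camera, camera_info
import cv2, numpy as np
print(status.read_state())
for n in("scene","top"):
    p,d=read_camera(n); cv2.imwrite(f"pics/{n}0.png",p[:,:,::-1]); np.savez(f"{n}0.npz",p=p,d=d)
    c=camera_info(n); print(n,c["K"],c["R"],c["t"])
E
```

```text
pics
{'time': 0.0, 'q': array([ 1.27710803e+00,  2.64756377e-01,  1.60543553e+00, -4.86465321e-06,
        1.27370236e+00, -3.68913307e-02]), 'joint_vel': array([-9.43725642e-04,  1.67161495e-03, -7.49482961e-04, -1.93017768e-03,
        2.04030223e-05, -5.15187592e-04]), 'joint_torque': array([-1.46805392e-04, -5.15089917e+01, -3.67324233e+01, -4.00642557e-05,
        1.27312902e-02,  2.05821514e-06]), 'tool_pos': array([0.1712156 , 0.65213492, 0.22992664]), 'tcp_rot': array([-0.4022179 , -3.11535904,  0.00356687]), 'wrist_force': array([0.02048495, 0.25575634, 0.69514826]), 'torque': array([-0.0100692 , -0.02766766, -0.02937232]), 'width': 0.9943034420529617}
scene [[503.64889838   0.         314.47070513]
 [  0.         503.64889838 245.84507106]
 [  0.           0.           1.        ]] [[-0.41972861  0.90761972  0.00737174]
 [ 0.66979038  0.31520516 -0.67232919]
 [-0.61254284 -0.27725828 -0.74021558]] [ 0.22900301 -0.31591317  1.6791479 ]
top [[604.38705531   0.         320.94895235]
 [  0.         604.38705531 236.38595032]
 [  0.           0.           1.        ]] [[-0.01739561 -0.99984716  0.00174465]
 [-0.99540715  0.01715402 -0.09418254]
 [ 0.09413821 -0.003375   -0.99555342]] [-0.0059444   0.51327143  1.56746968]
```

View pics/scene0.png

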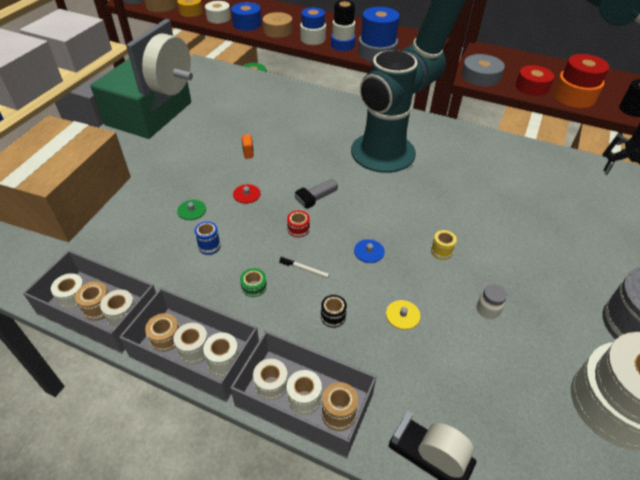

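View pics/top0.png

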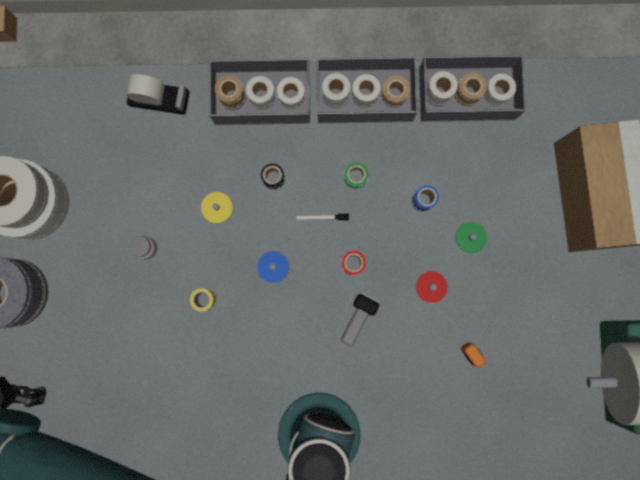

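Both views are clear. In the top view the rolls are red (353,263), blue (426,197), green (356,175) and yellow (202,300). The stands are red (432,287), blue (273,267), green (471,237) and yellow (216,208). The black roll is at (272,176) and the jar at (146,247). A hammer (360,315), a pen (325,217) and an orange object (473,354) also lie on the bench.

```bash
cat > meas.py <<'E'
import numpy as np, cv2
from workcell import camera_info, read_camera
HUE={"red":(0,),"yellow":(28,),"green":(65,),"blue":(113,)}
H=dict(red=.045,blue=.070,green=.036,yellow=.056)
def pts(n,d):
    c=camera_info(n); K,R,t=(np.array(c[k]) for k in("K","R","t"))
    v,u=np.mgrid[:480,:640]
    X=np.stack([(u-K[0,2])/K[0,0]*d,(v-K[1,2])/K[1,1]*d,d],-1)
    return (X-t)@R            # R^T (X-t)
def ray(n,u,v,z):
    c=camera_info(n); K,R,t=(np.array(c[k]) for k in("K","R","t"))
    o=-R.T@t; w=R.T@np.linalg.solve(K,[u,v,1.]); return (o+w*(z-o[2])/w[2])
def mask(p,col):
    h=cv2.cvtColor(p,cv2.COLOR_RGB2HSV); dh=np.abs(h[...,0].astype(int)-HUE[col][0]); dh=np.minimum(dh,180-dh)
    return (dh<(8 if col in("red","yellow") else 15))&(h[...,1]>130)&(h[...,2]>40)
E
python3 - <<'E'
from meas import *
for n in("top","scene"):
    f=np.load(n+"0.npz"); p,d=f["p"],f["d"]; P=pts(n,d)
    ws=(np.hypot(P[...,0],P[...,1])<1.0)&(np.hypot(P[...,0],P[...,1])>.3)&(P[...,2]<.12)&(d>0)
    for col in H:
        m=(mask(p,col)&ws).astype(np.uint8)
        k,L,s,c=cv2.connectedComponentsWithStats(cv2.morphologyEx(m,cv2.MORPH_CLOSE,np.ones((3,3))))
        for i in range(1,k):
            if s[i,4]<60: continue
            q=P[(L==i)&(d>0)]; top=np.percentile(q[:,2],95)
            roll=top>.028
            z=H[col] if roll else .006
            sel=(L==i)&((np.abs(P[...,2]-z)<.008))
            (u,v),r=cv2.minEnclosingCircle(np.argwhere(sel)[:,::-1].astype(np.float32))
            x0,y0,w,h,_=s[i]
            bb=ray(n,x0+(w-1)/2,y0+(h-1)/2,z)
            xy=P[sel][:,:2]; mid=(xy.max(0)+xy.min(0))/2
            print(n,col,"roll" if roll else "stand",s[i],"top%.3f"%top,"circ",ray(n,u,v,z)[:2].round(4),"bbox",bb[:2].round(4),"depthmid",mid.round(4),(xy.max(0)-xy.min(0)).round(3))
for nm,u,v,z in(("black",272,175,.05),("jar",146,247,.07),("hammer",366,305,.02),("hammer_end",348,343,.01),("pen",325,217,.01),("orange",473,354,.03)): print(nm,ray("top",u,v,z).round(3))
P=pts("top",np.load("top0.npz")["d"]);print(P[295:345,340:385,2].max(),P[210:222,295:350,2].max(),P[340:368,460:488,2].max())
E
```

```text
top red roll [342 251  24  24 140] top0.052 circ [ 0.4416 -0.0976] bbox [ 0.4418 -0.0978] depthmid [ 0.4418 -0.0978] [0.06  0.059]
top red stand [417 272  30  30 687] top0.012 circ [ 0.3764 -0.3052] bbox [ 0.3767 -0.3048] depthmid [ 0.3768 -0.3052] [0.077 0.079]
top blue roll [414 188  20  22  80] top0.075 circ [ 0.6044 -0.2845] bbox [ 0.6021 -0.2803] depthmid [ 0.6037 -0.2807] [0.053 0.046]
top blue stand [258 252  31  30 692] top0.012 circ [0.4364 0.1141] bbox [0.4368 0.1136] depthmid [0.4369 0.1137] [0.077 0.08 ]
top green stand [457 223  29  29 558] top0.012 circ [ 0.5063 -0.4147] bbox [ 0.5063 -0.4147] depthmid [ 0.5063 -0.4145] [0.076 0.077]
top yellow stand [202 193  30  30 649] top0.012 circ [0.5979 0.2635] bbox [0.5972 0.2631] depthmid [0.5971 0.2634] [0.08 0.08]
scene red stand [ 435   34  170   92 3679] top-0.035 circ [-0.7063  0.0529] bbox [-0.6584  0.3337] depthmid [-0.7018  0.0535] [0.034 0.043]Traceback (most recent call last):
  File "<stdin>", line 17, in <module>
    return umr_maximum(a, axis, None, out, keepdims, initial, where)
ValueError: zero-size array to reduction operation maximum which has no identity
```

```bash
python3 - <<'E'
from meas import *
f=np.load("top0.npz"); d=f["d"]; P=pts("top",d)
print("bench bias",np.median(P[225:250,280:420,2]))
for nm,u,v,h,D in(("red",353,263,.045,.064),("blue",426,196,.07,.06),("green",356,175,.036,.066),("yellow",202,300,.056,.058),("black",272,176,.05,.062),("jar",145,246,.07,.06)):
    roi=np.zeros(d.shape,bool); roi[v-22:v+23,u-22:u+23]=1
    b=np.median(P[v-22:v+23,u-22:u+23,2][np.r_[0:3,-3:0]])
    s=roi&(d>0)&(np.abs(P[...,2]-b-h)<.009)
    a=np.argwhere(s)[:,::-1].astype(np.float32)
    (cu,cv),r=cv2.minEnclosingCircle(a); w=ray("top",cu,cv,h)
    e=cv2.fitEllipse(cv2.convexHull(a)); 
    print(nm,"bias%.4f"%b,w[:2].round(4),"px",round(cu,1),round(cv,1),"ell",ray("top",*e[0],h)[:2].round(4),"diam",round((2*r+.7)*1.0*(1.57-h)/604,4),D)
E
python3 - <<'E'
# scene check: centre of bore rim / plates by colour
import sys; sys.path.insert(0,".")
from meas import *
import os; os.chdir(".")
f=np.load("scene0.npz"); p,d=f["p"],f["d"]
for col,(u,v),(su,sv) in(("red",(298,222),(247,193)),("blue",(207,237),(369,250)),("green",(253,281),(192,209)),("yellow",(444,244),(403,314))):
    m=mask(p,col)
    for w,(a,b),z in(("roll",(u,v),H[col]),("stand",(su,sv),.006)):
        roi=np.zeros_like(m); roi[b-22:b+23,a-22:a+23]=1
        q=np.argwhere(m&roi)[:,::-1].astype(np.float32)
        if w=="stand": e=cv2.fitEllipse(cv2.convexHull(q)); print(col,w,ray("scene",*e[0],z)[:2].round(4))
        else:
            h=pts("scene",d)[...,2]; s=roi&(np.abs(h-z-.003)<.008); q=np.argwhere(s)[:,::-1].astype(np.float32); e=cv2.fitEllipse(cv2.convexHull(q)); print(col,w,ray("scene",*e[0],z)[:2].round(4))
E
```

```text
bench bias -1.0813277217108735e-05
red bias-0.0004 [ 0.4422 -0.0961] px 352.8 262.3 ell [ 0.442 -0.096] diam 0.0643 0.064
blue bias-0.0002 [ 0.6067 -0.2868] px 426.0 196.7 ell [ 0.6068 -0.287 ] diam 0.0613 0.06
green bias0.0001 [ 0.6752 -0.1088] px 355.5 174.2 ell [ 0.6753 -0.1087] diam 0.0657 0.066
yellow bias0.0002 [0.3522 0.2945] px 201.0 300.0 ell [0.3531 0.2949] diam 0.0604 0.058
black bias0.0002 [0.6743 0.1118] px 271.5 174.9 ell [0.6743 0.1118] diam 0.0619 0.062
jar bias0.0002 [0.4914 0.4507] px 138.8 246.3 ell [0.4917 0.4508] diam 0.0546 0.06
red roll [ 0.4478 -0.0963]
red stand [ 0.3828 -0.3032]
blue roll [ 0.6119 -0.2873]
blue stand [0.4425 0.1154]
green roll [ 0.6806 -0.1087]
green stand [ 0.5126 -0.4131]
yellow roll [0.3589 0.2944]
yellow stand [0.6037 0.2644]
```

Emit:
{"fn": "move_arm", "kwargs": {"deltas": [[[0,0,0],[0.15,-0.3,-0.06],-1],[[0,0,0],[0.31,-0.6,-0.13],-1],[[0,0,0],[0.46,-0.9,-0.2],-1]], "grip_force": 40}}

```text
time: 0.48
tool_pos: [0.2176, 0.5616, 0.2104]
tcp_rot: [-0.402, -3.116, 0.002]
wrist_force: [-0.4, -0.5, 0.4]
width: 1.0
```

Emit:
{"fn": "move_arm", "kwargs": {"deltas": [[[0,0,0],[0.15,-0.3,-0.06],-1],[[0,0,0],[0.31,-0.6,-0.13],-1],[[0,0,0],[0.46,-0.9,-0.2],-1]]}}

```text
time: 0.85
tool_pos: [0.2637, 0.4715, 0.1905]
tcp_rot: [-0.402, -3.116, 0.001]
wrist_force: [0.6, 0.3, -0.8]
width: 0.999
```

Emit:
{"fn": "move_arm", "kwargs": {"deltas": [[[0,0,0],[0.15,-0.3,-0.06],-1],[[0,0,0],[0.31,-0.6,-0.13],-1],[[0,0,0],[0.46,-0.9,-0.2],-1]]}}

```text
time: 1.23
tool_pos: [0.3096, 0.3816, 0.1706]
tcp_rot: [-0.402, -3.115, 0.001]
wrist_force: [-0.2, 0.6, 0.2]
width: 0.999
```

Emit:
{"fn": "move_arm", "kwargs": {"deltas": [[[0,0,0],[0.15,-0.3,-0.12],-1],[[0,0,0],[0.31,-0.6,-0.25],-1],[[0,0,0],[0.47,-0.88,-0.4],-1],[[0,0,0],[0.47,-0.88,-0.4],-1],[[0,0,0],[0.47,-0.88,-0.4],-1]]}}

```text
time: 1.85
tool_pos: [0.3564, 0.2951, 0.1313]
tcp_rot: [-0.403, -3.115, -0.001]
wrist_force: [0.0, -0.6, 0.4]
width: 0.996
```

```bash
python3 - <<'E'
from workcell import status, read_camera
from meas import *
s=status.read_state(); print({k:np.round(s[k],4) for k in("time","q","tool_pos","tcp_rot","width","wrist_force")})
p,d=read_camera("scene"); a=cv2.resize(p[190:310,360:520],None,fx=4,fy=4)
q,d=read_camera("top"); b=cv2.resize(q[240:360,150:260],None,fx=4,fy=4)
w=np.zeros((480,800,3),np.uint8); w[:,:]=np.hstack([cv2.resize(a,(400,480)) ,cv2.resize(b,(400,480))]); cv2.imwrite("pics/y1.png",w[:,:,::-1])
E
```

```text
{'time': np.float64(1.85), 'q': array([ 6.3750e-01, -5.4300e-02,  2.1481e+00,  5.0000e-04,  1.0478e+00,
       -6.7610e-01]), 'tool_pos': array([0.3564, 0.2951, 0.1313]), 'tcp_rot': array([-4.0330e-01, -3.1153e+00, -5.0000e-04]), 'width': np.float64(0.9956), 'wrist_force': array([ 0.0462, -0.5932,  0.4053])}
```

View pics/y1.png

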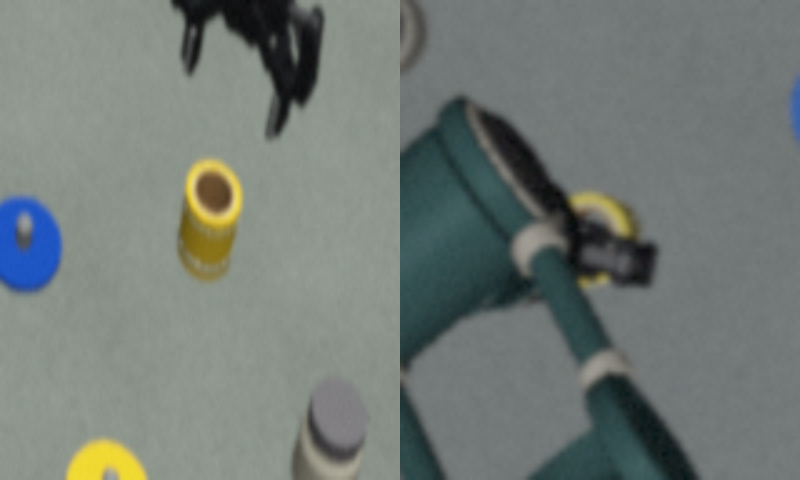

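The roll stands between the open fingertips. The tips are at about (436,208) and (468,224) in the scene frame, so I use them to check each camera's offset against the arm.

```bash
python3 - <<'E'
from meas import *
for z in(.140,.145): print(ray("scene",452,216,z).round(4))
print(ray("scene",436,208,.144).round(3),ray("scene",468,224,.144).round(3))
# top: gripper cross piece seen at crop (580..655,260)
print("top outer finger", ray("top",150+(645-400)*110/400,240+262*.25,.16).round(3))
E
```

```text
[0.3603 0.2961 0.14  ]
[0.3657 0.2964 0.145 ]
[0.353 0.252 0.144] [0.376 0.339 0.144]
top outer finger [0.339 0.235 0.16 ]
```

Emit:
{"fn": "move_arm", "kwargs": {"deltas": [[[0,0,0],[0,0,-0.3],-1],[[0,0,0],[0,0,-0.6],-1],[[0,0,0],[0,0,-0.8],-1]]}}

```text
time: 2.33
tool_pos: [0.3558, 0.2957, 0.0505]
tcp_rot: [-0.4, -3.116, 0.0]
wrist_force: [0.4, -0.1, 0.3]
width: 1.002
```

Emit:
{"fn": "move_arm", "kwargs": {"deltas": [[[0,0,0],[0,0,-0.2],-1],[[0,0,0],[0,0,-0.36],-1],[[0,0,0],[0,0,-0.36],-1],[[0,0,0],[0,0,-0.36],0],[[0,0,0],[0,0,-0.36],1],[[0,0,0],[0,0,-0.36],1],[[0,0,0],[0,0,-0.36],1],[[0,0,0],[0,0,-0.36],1],[[0,0,0],[0,0,-0.36],1],[[0,0,0],[0,0,-0.36],1]]}}

```text
time: 3.58
tool_pos: [0.3576, 0.2957, 0.0166]
tcp_rot: [0.402, 3.114, 0.003]
wrist_force: [0.2, 0.5, 4.7]
width: 0.68
```

Emit:
{"fn": "move_arm", "kwargs": {"deltas": [[[0,0,0],[0,0,0.2],1],[[0,0,0],[0,0,0.4],1],[[0,0,0],[0,0,0.6],1],[[0,0,0],[0,0,0.8],1],[[0,0,0],[0,0,0.8],1],[[0,0,0],[0,0,0.8],1]]}}

```text
time: 4.32
tool_pos: [0.3559, 0.2944, 0.0945]
tcp_rot: [-0.402, -3.115, 0.001]
wrist_force: [0.1, -0.2, 0.4]
width: 0.677
```

```bash
python3 - <<'E'
from workcell import read_camera
from meas import *
p,d=read_camera("scene"); cv2.imwrite("pics/y2.png",cv2.resize(p[150:330,320:560],(800,600))[:,:,::-1])
E
```

```text
(no output)
```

View pics/y2.png

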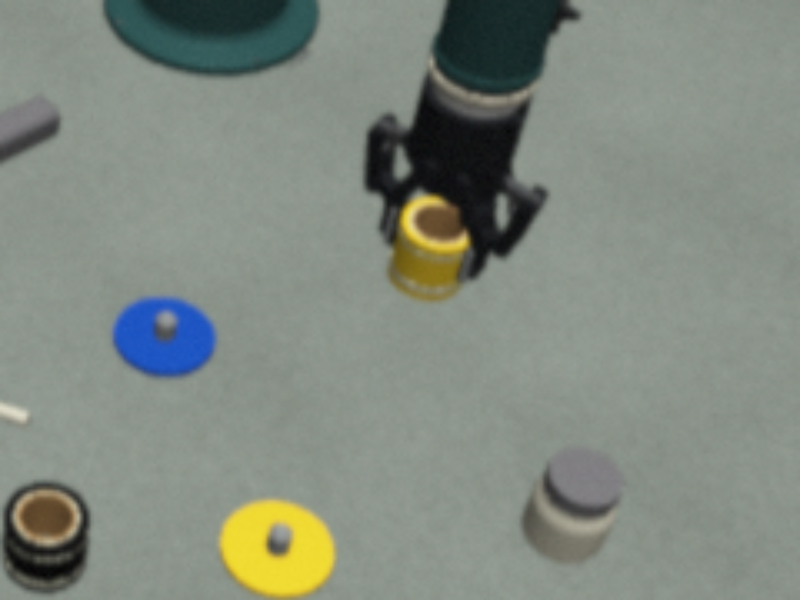

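The yellow roll is held upright and clear of the bench. I carry it to the yellow stand next.

Emit:
{"fn": "move_arm", "kwargs": {"deltas": [[[0,0,0],[0.27,-0.04,0],1],[[0,0,0],[0.55,-0.07,0],1],[[0,0,0],[0.82,-0.11,0],1]]}}

```text
time: 4.75
tool_pos: [0.4384, 0.2833, 0.0939]
tcp_rot: [-0.402, -3.114, 0.002]
wrist_force: [-0.3, -0.7, -1.2]
width: 0.675
```

Emit:
{"fn": "move_arm", "kwargs": {"deltas": [[[0,0,0],[0.27,-0.04,0],1],[[0,0,0],[0.55,-0.07,0],1],[[0,0,0],[0.82,-0.11,0],1]]}}

```text
time: 5.12
tool_pos: [0.5204, 0.2723, 0.0935]
tcp_rot: [-0.402, -3.113, 0.002]
wrist_force: [-0.4, 0.5, -0.0]
width: 0.678
```

Emit:
{"fn": "move_arm", "kwargs": {"deltas": [[[0,0,0],[0.27,-0.03,0],1],[[0,0,0],[0.55,-0.06,0],1],[[0,0,0],[0.81,-0.1,0],1],[[0,0,0],[0.81,-0.1,0],1],[[0,0,0],[0.81,-0.1,-0.2],1],[[0,0,0],[0.81,-0.1,-0.4],1],[[0,0,0],[0.81,-0.1,-0.4],1],[[0,0,0],[0.81,-0.1,-0.4],1]]}}

```text
time: 6.12
tool_pos: [0.6008, 0.2629, 0.0547]
tcp_rot: [-0.401, -3.115, 0.001]
wrist_force: [-0.0, -0.6, -0.5]
width: 0.68
```

Emit:
{"fn": "move_arm", "kwargs": {"deltas": [[[0,0,0],[0,0,-0.08],1],[[0,0,0],[0,0,-0.16],1],[[0,0,0],[0,0,-0.24],1],[[0,0,0],[0,0,-0.32],1],[[0,0,0],[0,0,-0.32],1],[[0,0,0],[0,0,-0.32],1]]}}

```text
time: 6.88
tool_pos: [0.6013, 0.2628, 0.023]
tcp_rot: [-0.402, -3.115, 0.0]
wrist_force: [0.2, 0.6, -0.6]
width: 0.676
```

```bash
python3 - <<'E'
from workcell import read_camera
from meas import *
p,d=read_camera("scene"); cv2.imwrite("pics/y3.png",cv2.resize(p[230:350,340:500],(800,600))[:,:,::-1])
E
```

```text
(no output)
```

View pics/y3.png

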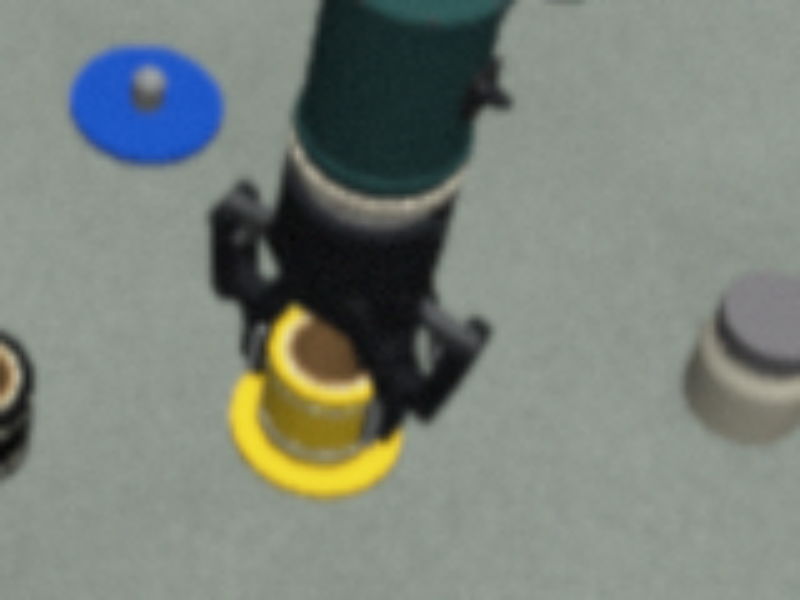

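The yellow roll sits inside the plate with the forces near zero. I release it, lift off and go to the green roll.

Emit:
{"fn": "move_arm", "kwargs": {"deltas": [[[0,0,0],[0,0,-0.01],1],[[0,0,0],[0,0,-0.01],0.3],[[0,0,0],[0,0,-0.01],-0.4],[[0,0,0],[0,0,-0.01],-1],[[0,0,0],[0,0,-0.01],-1],[[0,0,0],[0,0,-0.01],-1],[[0,0,0],[0,0,-0.01],-1],[[0,0,0],[0,0,0.15],-1],[[0,0,0],[0,0,0.3],-1],[[0,0,0],[0,0,0.6],-1],[[0,0,0],[0,0,0.9],-1]]}}

```text
time: 8.3
tool_pos: [0.6019, 0.263, 0.1156]
tcp_rot: [0.402, 3.114, 0.001]
wrist_force: [-0.5, -0.1, 0.4]
width: 1.004
```

Emit:
{"fn": "move_arm", "kwargs": {"deltas": [[[0,0,0],[0.07,-0.31,0],-1],[[0,0,0],[0.13,-0.62,0],-1],[[0,0,0],[0.19,-0.93,0],-1]]}}

```text
time: 8.68
tool_pos: [0.6213, 0.1693, 0.1154]
tcp_rot: [0.401, 3.113, 0.001]
wrist_force: [0.8, 0.1, 0.0]
width: 1.003
```

Emit:
{"fn": "move_arm", "kwargs": {"deltas": [[[0,0,0],[0.07,-0.31,0],-1],[[0,0,0],[0.13,-0.62,0],-1],[[0,0,0],[0.19,-0.93,0],-1]]}}

```text
time: 9.05
tool_pos: [0.6403, 0.0759, 0.1152]
tcp_rot: [0.402, 3.113, 0.001]
wrist_force: [0.6, 1.2, 0.9]
width: 1.0
```

Emit:
{"fn": "move_arm", "kwargs": {"deltas": [[[0,0,0],[0.07,-0.31,0],-1],[[0,0,0],[0.13,-0.62,0],-1],[[0,0,0],[0.19,-0.93,0],-1]]}}

```text
time: 9.43
tool_pos: [0.6593, -0.0172, 0.1152]
tcp_rot: [0.402, 3.113, 0.0]
wrist_force: [-0.1, -0.2, -0.4]
width: 1.009
```

Emit:
{"fn": "move_arm", "kwargs": {"deltas": [[[0,0,0],[0.07,-0.31,0],-1],[[0,0,0],[0.13,-0.62,0],-1],[[0,0,0],[0.2,-0.93,0],-1],[[0,0,0],[0.2,-0.93,-0.2],-1],[[0,0,0],[0.2,-0.93,-0.4],-1],[[0,0,0],[0.2,-0.93,-0.4],-1],[[0,0,0],[0.2,-0.93,-0.4],-1]]}}

```text
time: 10.3
tool_pos: [0.6781, -0.1081, 0.0728]
tcp_rot: [-0.4, -3.115, -0.0]
wrist_force: [-0.1, 0.3, 0.2]
width: 0.992
```

```bash
python3 - <<'E'
from workcell import read_camera
from meas import *
p,d=read_camera("scene"); cv2.imwrite("pics/g1.png",cv2.resize(p[190:370,190:510],(800,450))[:,:,::-1])
E
```

```text
(no output)
```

View pics/g1.png

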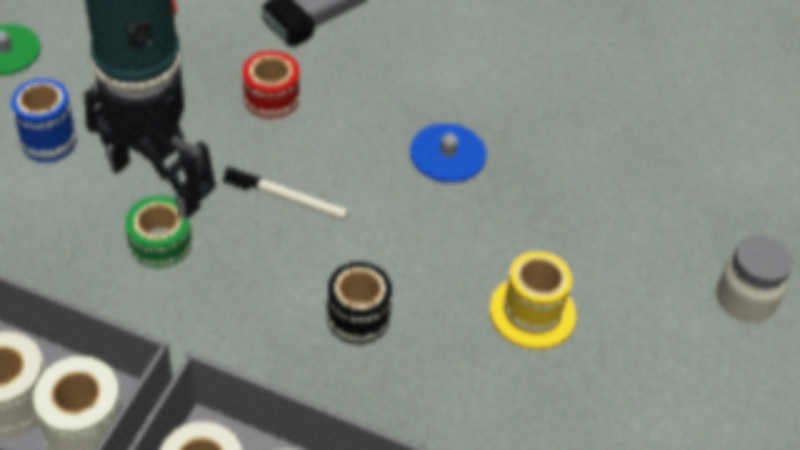

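The yellow roll stands flat and upright on its plate. The open gripper is above the green roll, which is at crop (158,225).

Emit:
{"fn": "move_arm", "kwargs": {"deltas": [[[0,0,0],[0,0,-0.2],-1],[[0,0,0],[0,0,-0.4],-1],[[0,0,0],[0,0,-0.55],-1],[[0,0,0],[0,0,-0.65],-1],[[0,0,0],[0,0,-0.65],-1],[[0,0,0],[0,0,-0.65],0],[[0,0,0],[0,0,-0.65],1],[[0,0,0],[0,0,-0.65],1],[[0,0,0],[0,0,-0.65],1],[[0,0,0],[0,0,-0.65],1],[[0,0,0],[0,0,-0.65],1],[[0,0,0],[0,0,-0.65],1]]}}

```text
time: 11.85
tool_pos: [0.6795, -0.1094, 0.0096]
tcp_rot: [0.402, 3.113, -0.0]
wrist_force: [0.2, -0.9, 5.1]
width: 0.762
```

Emit:
{"fn": "move_arm", "kwargs": {"deltas": [[[0,0,0],[0,0,0.15],1],[[0,0,0],[0,0,0.4],1],[[0,0,0],[0,0,0.7],1],[[0,0,0],[0,0,1],1],[[0,0,0],[0,0,1],1]]}}

```text
time: 12.48
tool_pos: [0.6806, -0.1095, 0.1119]
tcp_rot: [0.401, 3.11, -0.001]
wrist_force: [0.3, 1.0, -0.2]
width: 0.763
```

Emit:
{"fn": "move_arm", "kwargs": {"deltas": [[[0,0,0],[-0.1,-0.2,0.25],1],[[0,0,0],[-0.23,-0.42,0.25],1],[[0,0,0],[-0.34,-0.61,0.25],1]]}}

```text
time: 12.85
tool_pos: [0.6425, -0.1712, 0.1314]
tcp_rot: [-0.403, -3.113, -0.0]
wrist_force: [-1.0, -0.2, -0.8]
width: 0.764
```

```bash
python3 - <<'E'
from workcell import status,read_camera
from meas import *
print(status.read_state()["tool_pos"])
p,d=read_camera("scene"); cv2.imwrite("pics/g2.png",cv2.resize(p[140:320,140:380],(800,600))[:,:,::-1])
E
```

```text
[ 0.64253987 -0.17121473  0.13143963]
```

View pics/g2.png

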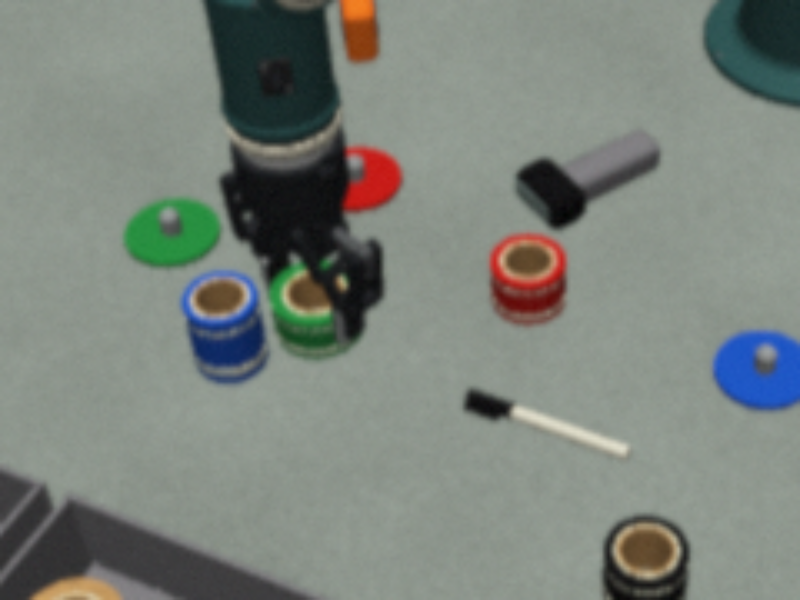

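The green roll is held above the bench and clear of the blue one. I carry on to the green stand.

Emit:
{"fn": "move_arm", "kwargs": {"deltas": [[[0,0,0],[-0.15,-0.27,0],1],[[0,0,0],[-0.3,-0.54,0],1],[[0,0,0],[-0.45,-0.81,0],1]]}}

```text
time: 13.28
tool_pos: [0.5977, -0.2519, 0.1314]
tcp_rot: [-0.403, -3.113, -0.002]
wrist_force: [0.1, -0.5, -0.4]
width: 0.768
```

Emit:
{"fn": "move_arm", "kwargs": {"deltas": [[[0,0,0],[-0.15,-0.27,0],1],[[0,0,0],[-0.3,-0.54,0],1],[[0,0,0],[-0.45,-0.81,0],1]]}}

```text
time: 13.65
tool_pos: [0.5526, -0.3328, 0.1314]
tcp_rot: [-0.403, -3.113, -0.002]
wrist_force: [0.0, 1.0, -0.7]
width: 0.761
```

Emit:
{"fn": "move_arm", "kwargs": {"deltas": [[[0,0,0],[-0.15,-0.27,0],1],[[0,0,0],[-0.3,-0.54,0],1],[[0,0,0],[-0.45,-0.82,0],1],[[0,0,0],[-0.45,-0.82,-0.2],1],[[0,0,0],[-0.45,-0.82,-0.5],1],[[0,0,0],[-0.45,-0.82,-0.8],1],[[0,0,0],[-0.45,-0.82,-0.8],1],[[0,0,0],[-0.45,-0.82,-0.8],1]]}}

```text
time: 14.65
tool_pos: [0.5095, -0.4137, 0.053]
tcp_rot: [-0.402, -3.115, -0.001]
wrist_force: [-0.0, 0.9, -0.2]
width: 0.762
```

Emit:
{"fn": "move_arm", "kwargs": {"deltas": [[[0,0,0],[0,0,-0.08],1],[[0,0,0],[0,0,-0.16],1],[[0,0,0],[0,0,-0.24],1],[[0,0,0],[0,0,-0.32],1],[[0,0,0],[0,0,-0.38],1],[[0,0,0],[0,0,-0.38],1],[[0,0,0],[0,0,-0.38],1]]}}

```text
time: 15.52
tool_pos: [0.5095, -0.4142, 0.0155]
tcp_rot: [0.402, 3.116, -0.0]
wrist_force: [-2.3, 0.2, 2.5]
width: 0.762
```

```bash
python3 - <<'E'
from workcell import status,read_camera
from meas import *
p,d=read_camera("scene"); cv2.imwrite("pics/g3.png",cv2.resize(p[140:260,130:290],(800,600))[:,:,::-1])
E
```

```text
(no output)
```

View pics/g3.png

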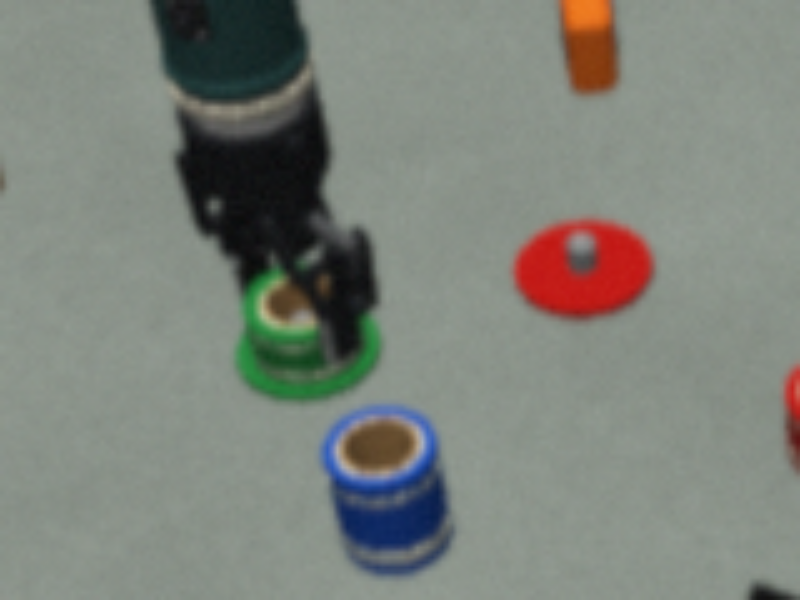

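The green roll is around its spindle (the spindle tip shows in the bore at crop (300,310)) with only light contact. I release it and go on to the blue roll.

Emit:
{"fn": "move_arm", "kwargs": {"deltas": [[[0,0,0],[0,0,0],1],[[0,0,0],[0,0,0],0.3],[[0,0,0],[0,0,0],-0.4],[[0,0,0],[0,0,0],-1],[[0,0,0],[0,0,0],-1],[[0,0,0],[0,0,0],-1],[[0,0,0],[0,0,0],-1],[[0,0,0],[0,0,0.15],-1],[[0,0,0],[0,0,0.4],-1],[[0,0,0],[0,0,0.7],-1],[[0,0,0],[0,0,1],-1]]}}

```text
time: 16.95
tool_pos: [0.5097, -0.4144, 0.1174]
tcp_rot: [0.402, 3.115, -0.001]
wrist_force: [0.1, -0.0, 0.1]
width: 0.999
```

Emit:
{"fn": "move_arm", "kwargs": {"deltas": [[[0,0,0],[0.17,0.2,0],-1],[[0,0,0],[0.33,0.42,0],-1],[[0,0,0],[0.5,0.64,0],-1]]}}

```text
time: 17.32
tool_pos: [0.5602, -0.3499, 0.117]
tcp_rot: [0.403, 3.114, -0.001]
wrist_force: [0.0, -0.1, -1.2]
width: 1.0
```

Emit:
{"fn": "move_arm", "kwargs": {"deltas": [[[0,0,0],[0.17,0.2,0],-1],[[0,0,0],[0.33,0.42,0],-1],[[0,0,0],[0.5,0.63,0],-1],[[0,0,0],[0.5,0.63,0],-1],[[0,0,0],[0.5,0.63,0],-1]]}}

```text
time: 17.95
tool_pos: [0.6094, -0.2875, 0.116]
tcp_rot: [0.402, 3.115, -0.001]
wrist_force: [0.4, -0.2, -0.5]
width: 1.0
```

```bash
python3 - <<'E'
from workcell import status,read_camera
from meas import *
p,d=read_camera("scene"); cv2.imwrite("pics/b1.png",cv2.resize(p[140:320,140:380],(800,600))[:,:,::-1])
E
```

```text
(no output)
```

View pics/b1.png

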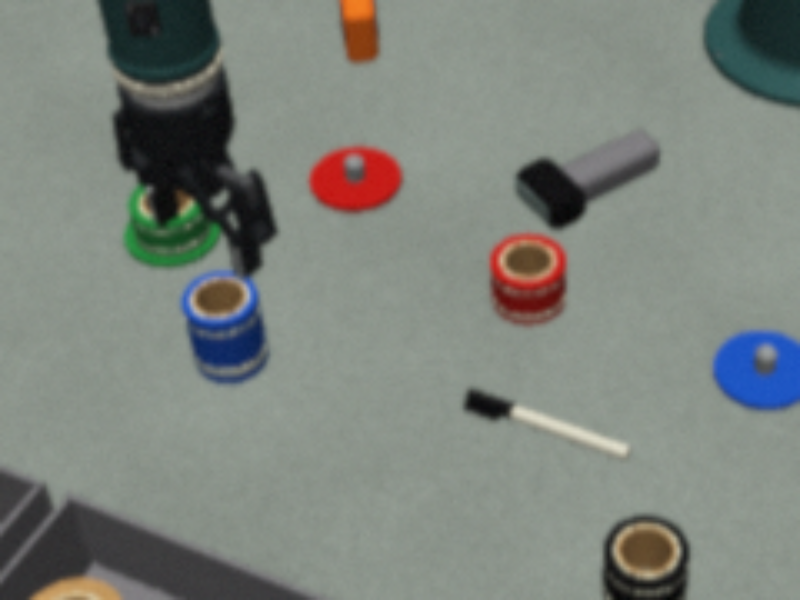

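The open gripper stands above the blue roll at crop (225,320), and the green roll is flat on its plate.

Emit:
{"fn": "move_arm", "kwargs": {"deltas": [[[0,0,0],[0,0,-0.2],-1],[[0,0,0],[0,0,-0.45],-1],[[0,0,0],[0,0,-0.7],-1],[[0,0,0],[0,0,-0.9],-1],[[0,0,0],[0,0,-0.9],-1],[[0,0,0],[0,0,-0.9],0],[[0,0,0],[0,0,-0.9],1],[[0,0,0],[0,0,-0.9],1],[[0,0,0],[0,0,-0.9],1],[[0,0,0],[0,0,-0.9],1],[[0,0,0],[0,0,-0.9],1],[[0,0,0],[0,0,-0.9],1]]}}

```text
time: 19.5
tool_pos: [0.6106, -0.2877, 0.0268]
tcp_rot: [0.402, 3.113, -0.002]
wrist_force: [-0.4, -0.5, 6.0]
width: 0.682
```

Emit:
{"fn": "move_arm", "kwargs": {"deltas": [[[0,0,0],[0,0,0.15],1],[[0,0,0],[0,0,0.4],1],[[0,0,0],[0,0,0.65],1],[[0,0,0],[0,0,0.9],1],[[0,0,0],[0,0,0.9],1]]}}

```text
time: 20.12
tool_pos: [0.611, -0.2879, 0.1182]
tcp_rot: [0.402, 3.111, -0.003]
wrist_force: [0.2, -0.2, -1.9]
width: 0.683
```

Emit:
{"fn": "move_arm", "kwargs": {"deltas": [[[0,0,0],[-0.11,0.27,0],1],[[0,0,0],[-0.23,0.54,0],1],[[0,0,0],[-0.34,0.8,0],1]]}}

```text
time: 20.5
tool_pos: [0.5736, -0.2058, 0.1134]
tcp_rot: [-0.402, -3.113, -0.001]
wrist_force: [1.0, -0.8, -1.3]
width: 0.685
```

Emit:
{"fn": "move_arm", "kwargs": {"deltas": [[[0,0,0],[-0.11,0.27,0],1],[[0,0,0],[-0.23,0.54,0],1],[[0,0,0],[-0.34,0.8,0],1]]}}

```text
time: 20.88
tool_pos: [0.5396, -0.1259, 0.1136]
tcp_rot: [-0.402, -3.113, -0.001]
wrist_force: [-0.3, -0.1, -1.1]
width: 0.687
```

Emit:
{"fn": "move_arm", "kwargs": {"deltas": [[[0,0,0],[-0.11,0.27,0],1],[[0,0,0],[-0.23,0.54,0],1],[[0,0,0],[-0.34,0.8,0],1]]}}

```text
time: 21.25
tool_pos: [0.5056, -0.046, 0.1137]
tcp_rot: [-0.402, -3.113, -0.0]
wrist_force: [0.3, -0.3, -1.2]
width: 0.685
```

Emit:
{"fn": "move_arm", "kwargs": {"deltas": [[[0,0,0],[-0.11,0.27,0],1],[[0,0,0],[-0.23,0.54,0],1],[[0,0,0],[-0.34,0.8,0],1]]}}

```text
time: 21.62
tool_pos: [0.4715, 0.0337, 0.1138]
tcp_rot: [-0.402, -3.113, 0.001]
wrist_force: [-0.2, 0.5, -1.8]
width: 0.688
```

Emit:
{"fn": "move_arm", "kwargs": {"deltas": [[[0,0,0],[-0.11,0.27,0],1],[[0,0,0],[-0.23,0.54,0],1],[[0,0,0],[-0.34,0.81,0],1],[[0,0,0],[-0.34,0.81,0],1],[[0,0,0],[-0.34,0.81,-0.25],1],[[0,0,0],[-0.34,0.81,-0.45],1],[[0,0,0],[-0.34,0.81,-0.45],1],[[0,0,0],[-0.34,0.81,-0.45],1]]}}

```text
time: 22.62
tool_pos: [0.4398, 0.1134, 0.0705]
tcp_rot: [0.403, 3.116, -0.0]
wrist_force: [0.8, 0.0, -1.9]
width: 0.685
```

```bash
python3 - <<'E'
from workcell import status,read_camera
from meas import *
p,d=read_camera("scene"); cv2.imwrite("pics/b2.png",cv2.resize(p[170:290,290:450],(800,600))[:,:,::-1])
E
```

```text
(no output)
```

View pics/b2.png

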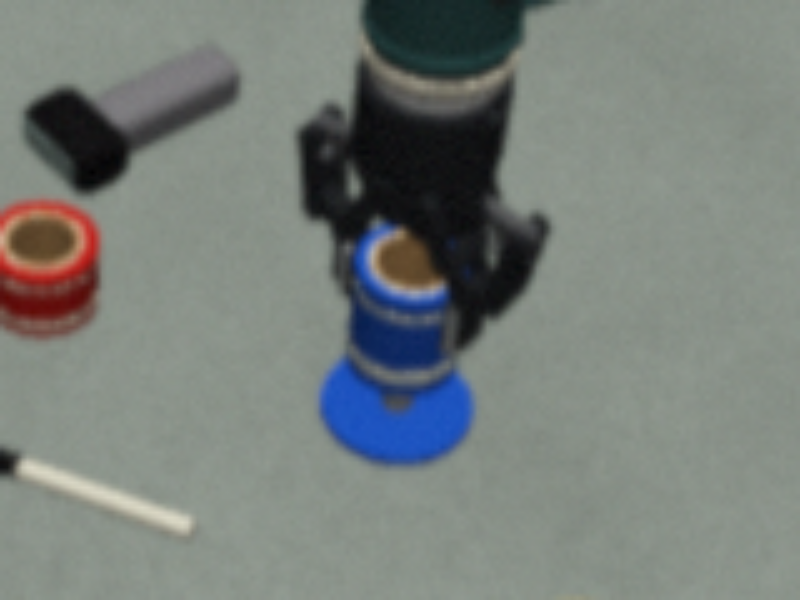

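The blue roll hangs right over its spindle, which shows at crop (398,403). I lower it.

Emit:
{"fn": "move_arm", "kwargs": {"deltas": [[[0,0,0],[0,0,-0.08],1],[[0,0,0],[0,0,-0.16],1],[[0,0,0],[0,0,-0.24],1],[[0,0,0],[0,0,-0.32],1],[[0,0,0],[0,0,-0.38],1],[[0,0,0],[0,0,-0.38],1],[[0,0,0],[0,0,-0.38],1]]}}

```text
time: 23.55
tool_pos: [0.4395, 0.1139, 0.0328]
tcp_rot: [-0.402, -3.115, 0.0]
wrist_force: [-2.8, -0.3, 5.6]
width: 0.688
```

Emit:
{"fn": "move_arm", "kwargs": {"deltas": [[[0,0,0],[0,0,0],1],[[0,0,0],[0,0,0],0.3],[[0,0,0],[0,0,0],-0.4],[[0,0,0],[0,0,0],-1],[[0,0,0],[0,0,0],-1],[[0,0,0],[0,0,0],-1],[[0,0,0],[0,0,0],-1],[[0,0,0],[0,0,0.15],-1],[[0,0,0],[0,0,0.4],-1],[[0,0,0],[0,0,0.7],-1],[[0,0,0],[0,0,1],-1],[[0,0,0],[0,0,1],-1]]}}

```text
time: 25.05
tool_pos: [0.4422, 0.1144, 0.1362]
tcp_rot: [0.401, 3.109, 0.004]
wrist_force: [0.0, 0.4, -0.2]
width: 1.001
```

Emit:
{"fn": "move_arm", "kwargs": {"deltas": [[[0,0,0],[0.01,-0.2,0],-1],[[0,0,0],[0.02,-0.45,0],-1],[[0,0,0],[0.02,-0.7,0],-1]]}}

```text
time: 25.42
tool_pos: [0.4408, 0.0432, 0.1318]
tcp_rot: [-0.401, -3.115, 0.0]
wrist_force: [0.3, -0.5, 0.0]
width: 0.998
```

Emit:
{"fn": "move_arm", "kwargs": {"deltas": [[[0,0,0],[0.01,-0.25,0],-1],[[0,0,0],[0.02,-0.5,0],-1],[[0,0,0],[0.02,-0.7,0],-1]]}}

```text
time: 25.8
tool_pos: [0.4428, -0.027, 0.1317]
tcp_rot: [-0.403, -3.114, 0.0]
wrist_force: [0.5, 0.9, 0.2]
width: 1.0
```

Emit:
{"fn": "move_arm", "kwargs": {"deltas": [[[0,0,0],[0.01,-0.25,0],-1],[[0,0,0],[0.01,-0.5,0],-1],[[0,0,0],[0.01,-0.7,0],-1],[[0,0,0],[0.01,-0.7,-0.2],-1],[[0,0,0],[0.01,-0.7,-0.5],-1],[[0,0,0],[0.01,-0.7,-0.5],-1],[[0,0,0],[0.01,-0.7,-0.5],-1]]}}

```text
time: 26.68
tool_pos: [0.4445, -0.0961, 0.0827]
tcp_rot: [-0.402, -3.116, 0.0]
wrist_force: [0.8, 0.2, 0.9]
width: 0.999
```

```bash
python3 - <<'E'
from workcell import status,read_camera
from meas import *
p,d=read_camera("scene"); cv2.imwrite("pics/r1.png",cv2.resize(p[140:290,220:420],(800,600))[:,:,::-1])
E
```

```text
(no output)
```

View pics/r1.png

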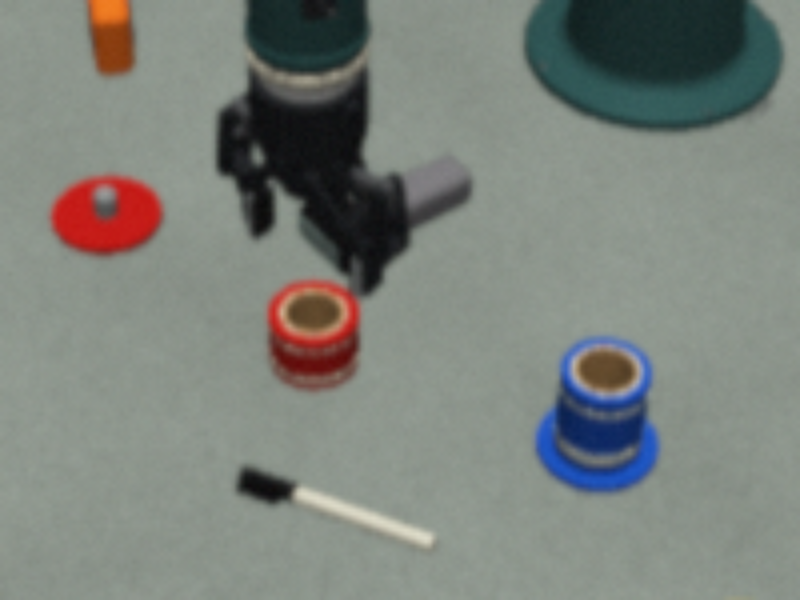

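The blue roll stands flat on its plate at crop (600,420). The open gripper is above the red roll at (313,330).

Emit:
{"fn": "move_arm", "kwargs": {"deltas": [[[0,0,0],[0,0,-0.2],-1],[[0,0,0],[0,0,-0.45],-1],[[0,0,0],[0,0,-0.7],-1],[[0,0,0],[0,0,-0.7],-1],[[0,0,0],[0,0,-0.7],0],[[0,0,0],[0,0,-0.7],1],[[0,0,0],[0,0,-0.7],1],[[0,0,0],[0,0,-0.7],1],[[0,0,0],[0,0,-0.7],1],[[0,0,0],[0,0,-0.7],1],[[0,0,0],[0,0,-0.7],1]]}}

```text
time: 28.1
tool_pos: [0.4461, -0.0966, 0.0144]
tcp_rot: [0.402, 3.112, -0.001]
wrist_force: [-1.7, 0.3, 6.1]
width: 0.746
```

Emit:
{"fn": "move_arm", "kwargs": {"deltas": [[[0,0,0],[0,0,0.15],1],[[0,0,0],[0,0,0.4],1],[[0,0,0],[0,0,0.65],1],[[0,0,0],[0,0,0.8],1],[[0,0,0],[0,0,0.8],1]]}}

```text
time: 28.72
tool_pos: [0.4458, -0.0965, 0.0941]
tcp_rot: [0.402, 3.112, -0.001]
wrist_force: [-0.1, -0.2, -1.4]
width: 0.745
```

Emit:
{"fn": "move_arm", "kwargs": {"deltas": [[[0,0,0],[-0.07,-0.22,0],1],[[0,0,0],[-0.14,-0.45,0],1],[[0,0,0],[-0.22,-0.7,0],1]]}}

```text
time: 29.1
tool_pos: [0.4213, -0.1662, 0.0911]
tcp_rot: [-0.401, -3.114, -0.001]
wrist_force: [0.4, 0.9, -1.3]
width: 0.744
```

Emit:
{"fn": "move_arm", "kwargs": {"deltas": [[[0,0,0],[-0.07,-0.22,0],1],[[0,0,0],[-0.14,-0.45,0],1],[[0,0,0],[-0.22,-0.7,0],1]]}}

```text
time: 29.48
tool_pos: [0.3993, -0.2362, 0.091]
tcp_rot: [-0.402, -3.114, -0.002]
wrist_force: [0.5, 0.6, -0.6]
width: 0.745
```

Emit:
{"fn": "move_arm", "kwargs": {"deltas": [[[0,0,0],[-0.07,-0.22,0],1],[[0,0,0],[-0.14,-0.45,0],1],[[0,0,0],[-0.21,-0.68,0],1],[[0,0,0],[-0.21,-0.68,0],1],[[0,0,0],[-0.21,-0.68,-0.2],1],[[0,0,0],[-0.21,-0.68,-0.4],1],[[0,0,0],[-0.21,-0.68,-0.4],1],[[0,0,0],[-0.21,-0.68,-0.4],1]]}}

```text
time: 30.48
tool_pos: [0.3796, -0.3037, 0.0524]
tcp_rot: [-0.402, -3.116, -0.0]
wrist_force: [0.2, -0.4, -0.7]
width: 0.745
```

```bash
python3 - <<'E'
from workcell import status,read_camera
from meas import *
p,d=read_camera("scene"); cv2.imwrite("pics/r2.png",cv2.resize(p[110:230,180:340],(800,600))[:,:,::-1])
E
```

```text
(no output)
```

View pics/r2.png

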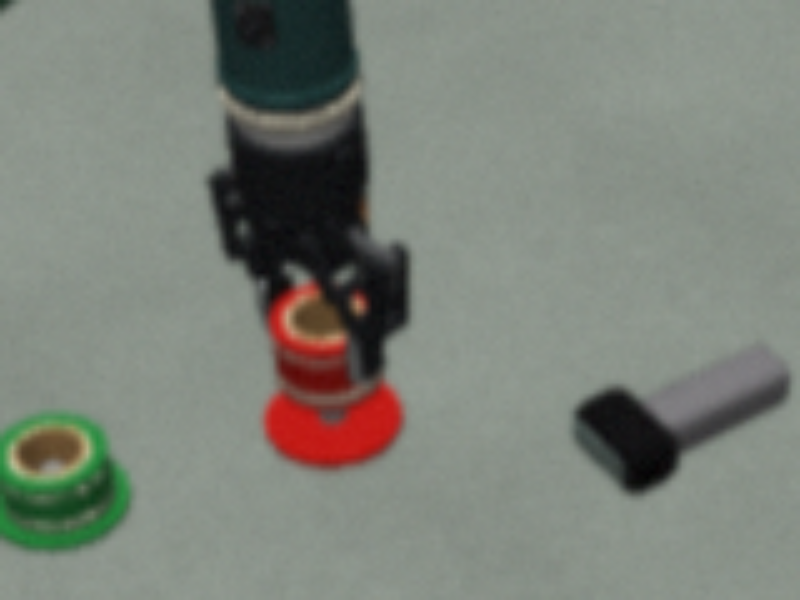

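The red roll hangs over its spindle, which shows at crop (332,413). I lower, release and back off.

Emit:
{"fn": "move_arm", "kwargs": {"deltas": [[[0,0,0],[0,0,-0.08],1],[[0,0,0],[0,0,-0.16],1],[[0,0,0],[0,0,-0.24],1],[[0,0,0],[0,0,-0.3],1],[[0,0,0],[0,0,-0.33],1],[[0,0,0],[0,0,-0.33],1],[[0,0,0],[0,0,-0.33],1]]}}

```text
time: 31.4
tool_pos: [0.379, -0.3039, 0.0203]
tcp_rot: [-0.402, -3.114, -0.001]
wrist_force: [-4.1, 4.0, 11.8]
width: 0.745
```

Emit:
{"fn": "move_arm", "kwargs": {"deltas": [[[0,0,0],[0,0,0],1],[[0,0,0],[0,0,0],0.3],[[0,0,0],[0,0,0],-0.4],[[0,0,0],[0,0,0],-1],[[0,0,0],[0,0,0],-1],[[0,0,0],[0,0,0],-1],[[0,0,0],[0,0,0],-1],[[0,0,0],[0,0,0.15],-1],[[0,0,0],[0,0,0.4],-1],[[0,0,0],[0,0,0.7],-1],[[0,0,0],[0,0,1],-1],[[0,0,0],[0,0,1],-1]]}}

```text
time: 32.9
tool_pos: [0.3816, -0.306, 0.1233]
tcp_rot: [0.401, 3.11, -0.007]
wrist_force: [0.6, 0.2, -1.3]
width: 1.002
```

Emit:
{"fn": "move_arm", "kwargs": {"deltas": [[[0,0,0],[0.1,0.3,0.3],-1],[[0,0,0],[0.1,0.6,0.6],-1],[[0,0,0],[0.1,1,1],-1],[[0,0,0],[0.1,1,1],-1]]}}

```text
time: 33.4
tool_pos: [0.391, -0.2032, 0.2224]
tcp_rot: [0.397, 3.111, -0.003]
wrist_force: [-0.4, -0.5, -0.8]
width: 0.997
```

Emit:
{"fn": "move_arm", "kwargs": {"deltas": [[[0,0,0],[0,0.3,0],-1],[[0,0,0],[0,0.6,0],-1],[[0,0,0],[0,1,0],-1],[[0,0,0],[0,1,0],-1],[[0,0,0],[0,1,0],-1]]}}

```text
time: 34.02
tool_pos: [0.389, -0.1046, 0.2184]
tcp_rot: [-0.401, -3.114, 0.001]
wrist_force: [0.9, 0.2, 0.3]
width: 1.001
```

```bash
python3 - <<'E'
from workcell import read_camera
from meas import *
p,d=read_camera("scene"); cv2.imwrite("pics/f1.png",cv2.resize(p[140:350,160:520],(800,467))[:,:,::-1])
q,d=read_camera("top"); cv2.imwrite("pics/f2.png",q[:,:,::-1]); P=pts("top",d)
S=dict(red=(.3765,-.305),blue=(.4366,.114),green=(.5063,-.4147),yellow=(.5975,.2633))
D=dict(red=.064,blue=.06,green=.066,yellow=.058)
for c,(x,y) in list(S.items())+[("black",(.6743,.1118)),("jar",(.4915,.4507))]:
    h=H[c]+.006 if c in H else dict(black=.05,jar=.07)[c]
    s=(d>0)&(np.abs(P[...,2]-h)<.009)&(np.hypot(P[...,0]-x,P[...,1]-y)<.05)
    (u,v),r=cv2.minEnclosingCircle(np.argwhere(s)[:,::-1].astype(np.float32)); w=ray("top",u,v,h)
    print(c,"offset mm",((w[:2]-[x,y])*1000).round(1),"n",s.sum(),"top z %.4f want %.4f"%(np.median(P[s][:,2]),h),"tilt(x,y)",np.linalg.lstsq(np.c_[P[s][:,:2]-[x,y],np.ones(s.sum())],P[s][:,2],rcond=None)[0][:2].round(3))
E
```

```text
red offset mm [-0.   3.9] n 335 top z 0.0511 want 0.0510 tilt(x,y) [ 0.005 -0.002]
blue offset mm [0.1 1.2] n 270 top z 0.0755 want 0.0760 tilt(x,y) [-0.012  0.001]
green offset mm [0.4 3.2] n 362 top z 0.0416 want 0.0420 tilt(x,y) [ 0.01  -0.007]
yellow offset mm [0.9 0.6] n 249 top z 0.0615 want 0.0620 tilt(x,y) [ 0.012 -0.014]
black offset mm [-0.2 -0.5] n 299 top z 0.0497 want 0.0500 tilt(x,y) [-0.001  0.01 ]
jar offset mm [ 0.5 -0.6] n 347 top z 0.0698 want 0.0700 tilt(x,y) [-0.007 -0.001]
```

View pics/f1.png

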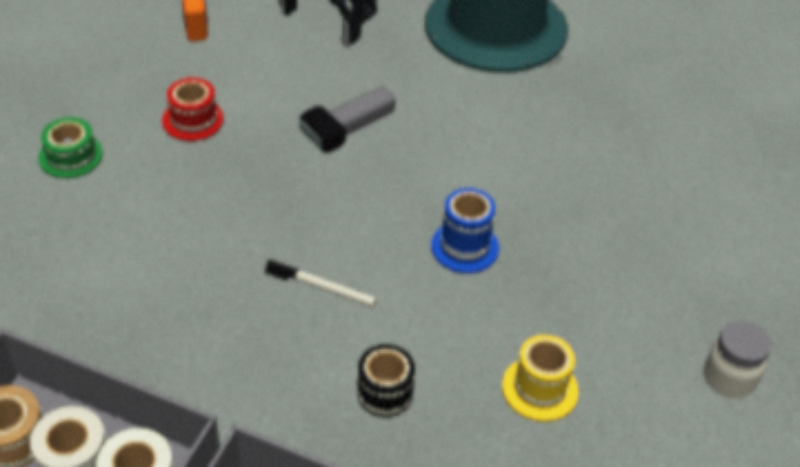

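All four rolls stand flat on their own stands, with the black roll and the jar where they were and the gripper clear. I hand in the job.

```bash
python3 -c "
from workcell import order; print(order.finish_job())"
```

```text
the job is handed in; nothing more can be done
None
```

All four coloured rolls (yellow, green, blue, red, in that order) are seated on the spindle stands of their own colour, and the job is handed in at about 34 s on the robot's clock.

- **Last checks:** The top view put every roll's upper face within 0.5 mm of the seated height. Measured tilt was about 1° or less, and each roll was within 4 mm of its stand's centre (the play is 10 mm). The black roll and the jar were within 1 mm of where they started, and the gripper was open and well clear.
- **Disagreement:** The two cameras differed by about 6 mm in x throughout, more than the stated 2 mm. I used the average of the two for positions; both gave the same roll-to-stand distances within about 2 mm, so the placings were not affected.
- **Force:** Contact was at most about 12 N in the readings, when the red roll was set down.

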